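# Zero the colony counter with its recessed reset key

### The job

Zero the colony counter for the next plate: with a fingertip push the sliding metal cover all the way back to uncover the square well, reach into the well and press the sunken reset key fully down for about a second, then let it up and push the cover fully shut again. Do not press the raised count key beside it, do not lift or shove the counter, and leave the culture dish on its stage and everything else on the bench where it is.

Things in the scene. Friction and masses are not known exactly. Their poses are not given: they have to be found in the camera images.
- counter: Colony counter: loose white desktop box, about 2.2 kg (slides if pushed sideways with over 10 N), 190 (x) x 260 (y) x 55 mm; origin under its centre, x to its rear, turned up to 35 degrees. On its flat top, 55 mm up: round dish stage (radius 54, at x -12, y 68), covered well (at x -45, y -65), raised count key, and at x 55 to 95 a hump 85 mm high with a blank display.
- well_mouth (a point): Centre of the well's mouth, level with the counter's top (55 mm above the bench); axes as the counter's. The well is 44 x 44 mm, square to the counter, 30 mm deep; the reset key stands in the middle of its floor, its top 18 mm below the mouth. Two 5 mm high guides for the cover run along x, 31 mm to either side.
- cover (a joint): Position of the aluminium sliding cover, m: 0 shut (front stop, well covered), 0.052 fully open (rear stop). It opens along the counter's +x, with about 1.5 N of friction, and stays where left. Starts at 0 to 0.012. A plate 52 (x) x 56 (y) x 4 mm on the counter's top, upper face 60 mm above the bench, with an upright ridge to push.
- cover_ridge (a point): Middle of the top edge of the cover's upright ridge; moves with the cover; axes as the counter's. The ridge is 8 mm thick (x), 48 mm wide (y), 18 mm above the plate (top 78 mm above the bench); with the cover shut it lies 12 mm in front (-x) of the well's centre. Push its front face to +x to open, its rear face to -x to shut.
- reset_key (a joint): Travel of the sunken reset key, m: 0 up, 0.006 fully down; a spring button that takes about 1.5 N to start and 5 N to be fully down, and comes up by itself.
- reset_top (a point): Centre of the reset key's round top, 28 mm across, pressed straight down; 37 mm above the bench when up.
- count_key (a joint): Travel of the raised count key, m: 0 up, 0.005 down. Not to be pressed.
- count_top (a point): Centre of the raised count key's top, 24 mm across, standing 12 mm proud of the counter's top, at x -65, y -8 of the counter.
- stage (a point): Centre of the upper face of the round dish stage, 58 mm above the bench.
- dish: Bystander: closed clear culture dish, 94 mm across, 15 mm high, loose on the stage; origin at the centre of its underside.
- dish_stack: Bystander: stack of three closed culture dishes, 94 mm across, 45 mm high, behind the counter; origin under its centre.
- burner: Bystander: unlit bench burner, round foot 76 mm across, 134 mm high, behind the counter; origin under its centre.
- tube_rack: Bystander: pink rack 70 (x) x 110 (y) mm with capped tubes, 100 mm high, left (+y) of the counter; origin under its centre.
- marker: Bystander: marker pen 145 mm long (x), 16 mm thick, lying right (-y) of the counter; origin under its middle.
- reagent: Bystander: amber bottle 70 mm across, 150 mm high; origin under its centre.
- beaker: Bystander: small beaker 72 mm across, 90 mm high; origin under its centre.
- tip_box: Bystander: box of pipette tips 122 x 87 x 70 mm; origin under its centre.

How it is judged (in metres and radians):
On the way, in this order (a step that is already met when the one before it is completed fails the run):
1. the cover is pushed back so that the well is open (at least 44 of its 52 mm) (value of joint cover above 0.044 m), for 0.1 s.
2. the reset key is held down (at least 4.5 of its 6 mm) for 0.6 s by the fingers, with the cover back (value of joint reset_key above 0.0045 m and value of joint cover above 0.035 m and contact force between the fingers and reset_key above 0.5 N), for 0.6 s.
3. the reset key is up again and the cover is shut (within 5 mm of its stop) (value of joint reset_key below 0.0015 m and value of joint cover below 0.005 m), for 0.2 s.
At the end, for the whole second after the job is handed in: The cover is shut to within 5 mm of its stop, both keys are up, the culture dish lies within 20 mm of the middle of its stage, and the counter stands still on the bench (all of step 3 and value of joint count_key below 0.0015 m and horizontal distance between dish and stage below 0.02 m and height (world z) of counter below 0.004 m and linear speed of counter below 0.02 m/s); the robot touches nothing.
It fails at once if the count key is pressed by more than 2.5 mm (value of joint count_key above 0.0025 m).
It fails at once if the counter is lifted or tipped: raised more than 8 mm or tilted more than 0.07 rad (height (world z) of counter above 0.008 m or angle between counter's own z axis and vertical above 0.07 rad).
It fails at once if the counter is shoved more than 30 mm (distance of counter from where it was at the start of the episode above 0.03 m).
It fails at once if the culture dish is lifted off its stage (z of dish in the frame of stage above 0.01 m).
It fails at once if a bystander is moved more than 40 mm (the dish on the stage or the marker: 50 mm) (distance of any of dish, marker from where it was at the start of the episode above 0.05 m or distance of any of dish_stack, burner, tube_rack, reagent, beaker, tip_box from where it was at the start of the episode above 0.04 m).
It also fails if it takes over 48 s, if anything falls off the work surface, if the arm or the gripper's body presses on something with over 40 N, if the wrist force passes 120 N, or if a joint passes its speed limit or range.

### The arm

A 6-joint arm with a two-finger parallel gripper is mounted at the origin on the work surface. World frame = base frame: x ahead of the robot, y to its left, z up, the work surface at z = 0. Lengths are in mm, angles in rad, forces in N, time in s.
With the tool pointing down it reaches from about 350 to 950 mm from the base axis. Payload 17.4 kg.
Tool frame: the origin (TCP) lies at the very end of the fingers, on their centre line; the grasp point (between the pads) lies 19 mm behind it; z points along the fingers, y is the direction in which the jaws open and shut (so a half turn about z gives the same grasp; the last joint's range is limited). The gripper opens to 93 mm and grips with 3 to 60 N. Pads are 15 mm wide; open, the fingers measure 128 mm over their backs; the gripper's body (75 mm by 188 mm) begins 65 mm behind the grasp point.
Start: joints at [1.224, 0.116, 1.442, -0, 1.584, -0.038], TCP at [205.151, 643.075, 218.646] pointing down, gripper open.
Joint ranges: [-2.83, 2.83], [-0.83, 2.19], [0.07, 2.5], [-1.14, 4.28], [0.01, 3], [-2.97, 2.97]. Speed limits (rad/s): [1.89, 1.89, 2.22, 3.14, 3.14, 3.14].

### API

Orientations are given as a 3x3 rotation matrix whose columns are the frame's x, y, z axes.
In Python, from station import observe, read_camera, camera_info, workorder gives the robot as it stands.
- The arm moves only by the tool apply_moves, never from a script. Its argument "motion" is a list of rows, each an object with "grip": the finger opening in mm, from 0 to 93; "delta_pos": the shift along the tool's x, y, z each as a share of 0.75 m, from -1 to 1, a list of three; "roll": the turn about the tool's z as a share of 120 degrees, from -1 to 1. In form: [{"grip": grip, "delta_pos": [dx, dy, dz], "roll": roll}, ...]. A call has 1 to 10 rows; each row is the pose to reach, as a shift and turn from the pose commanded when the call began, along the tool's axes at that moment; what a row does not reach only later rows make up. A row lasts 1/12 s, in which the tool goes at most 41.7 mm and 7.16 degrees, less where a joint would pass 70% of its speed; a pose out of reach is approached as far as the arm can. A call with a number of a shift or a turn outside -1 to 1 is refused whole. A call with a gripper value outside its range is refused whole. The fingers move at their own pace and stop on an object; the grip force is fixed at half the most. Time passes only in rows, so rows that repeat a pose let the fingers close. It gives the time, the measured TCP pose, the force and the opening at its end, in the units of the state.
- observe(): the state, without advancing time (a new reading comes with each control period).
- read_camera(name): name is "scene" or "top"; returns (picture, depth): 420x560x3 uint8, red, green, blue; 420x560 float32, mm along the optical axis (not along the pixel's ray), 0 where there is no reading.
- camera_info(name): a dict with "fov_y" (degrees; the focal length in pixels is half the picture's height over the tangent of half this angle, whatever the lens; pixels are square), "cx", "cy" (the principal point, pixels), "distortion" ([k1, k2, p1, p2, k3] as OpenCV has them; the pictures are not rectified), "extrinsics" (4x4, takes a point from world to camera coordinates). Camera axes: x right, y down, z forward; pixel columns grow to the right and rows downward; lengths in mm; the calibration is good to about 2 mm. A picture is of the moment at which its call begins. camera_info takes no time and is no camera call.
- workorder.close_job(): hands the job in, once; it reports no verdict.
The state is a dict: "t": time; "joint_positions": joint angles; "dq": joint speeds; "joint_torque": joint torques, N m; "tool_pos": TCP position; "ee_rot": TCP orientation; "ft_force": force on the tool from outside, world axes, zero at the start; "wrist_torque": the same for the moment, N m; "finger_gap": finger opening in mm.
Only numpy, scipy, OpenCV 4.12 (cv2) and the standard library are available. Lean on these libraries where they do the work, as an engineer would, in place of code of your own. Each camera call takes 0.05 s, during which the arm holds its last target.

## Working session

There is one attempt and no reset: what is moved stays moved. The work goes in short steps, Python scripts to look and compute and a tool call to move; the robot and the scene stay as the last step left them, time stands still between calls to the robot, and variables do not carry over. Pictures are saved under pics/ and viewed, and the job is handed in when it is done.

Besides the shell and the picture viewer there is one more tool, called by a JSON object that holds its "api" and its "payload". apply_moves: Moves the arm, as the interface text tells. Its arguments: {"type":"object","properties":{"motion":{"type":"array"}},"required":["motion"]}

```bash
mkdir -p pics; ls; python3 - <<'E'
from station import observe, read_camera, camera_info
import cv2,numpy as np
print(observe())
for n in("scene","top"):
    p,d=read_camera(n); cv2.imwrite(f"pics/{n}0.png",p[:,:,::-1]); np.savez(f"{n}0.npz",p=p,d=d); print(n,camera_info(n))
E
```

```text
pics
{'t': 0.0, 'joint_positions': array([ 1.22419448e+00,  1.16519578e-01,  1.44228272e+00, -1.69640802e-05,
        1.58403840e+00, -3.78188934e-02]), 'dq': array([-0.00146323,  0.00062051, -0.00019625,  0.00032406,  0.00161684,
        0.00074391]), 'joint_torque': array([-7.02651450e-04, -7.21244860e+01, -6.22615314e+01,  7.79164676e-02,
        2.37191026e-02, -5.09438678e-05]), 'tool_pos': array([205.08251581, 642.85918087, 217.87170537]), 'ee_rot': array([[-9.52704064e-01,  3.03899327e-01, -4.08011163e-04],
       [ 3.03899599e-01,  9.52703334e-01, -1.17958783e-03],
       [ 3.02376467e-05, -1.24779255e-03, -9.99999221e-01]]), 'ft_force': array([-0.41179125,  0.73025563, -0.14780803]), 'wrist_torque': array([ 0.0763277,  0.0141568, -0.028941 ]), 'finger_gap': 92.64513590559822}
scene {'fov_y': 46.86144731034821, 'cx': 275.4375665606466, 'cy': 214.08816911649942, 'distortion': array([-0.10038526,  0.        ,  0.        ,  0.        ,  0.        ]), 'extrinsics': array([[ 8.66410453e-01,  4.99038518e-01,  1.71313961e-02,
        -5.22088962e+02],
       [ 4.09804483e-01, -6.91046152e-01, -5.95412043e-01,
        -1.73377170e+02],
       [-2.85294958e-01,  5.22891740e-01, -8.03237832e-01,
         1.61085944e+03],
       [ 0.00000000e+00,  0.00000000e+00,  0.00000000e+00,
         1.00000000e+00]])}
top {'fov_y': 43.39841916582851, 'cx': 278.7239848337476, 'cy': 207.058049796338, 'distortion': array([-0.08485835,  0.        ,  0.        ,  0.        ,  0.        ]), 'extrinsics': array([[-3.60372368e-03, -9.99929563e-01,  1.13085458e-02,
         2.85308452e+01],
       [-9.88420125e-01,  1.84626789e-03, -1.51730841e-01,
         5.82974791e+02],
       [ 1.51699275e-01, -1.17243903e-02, -9.88357156e-01,
         1.80506260e+03],
       [ 0.00000000e+00,  0.00000000e+00,  0.00000000e+00,
         1.00000000e+00]])}
```

View pics/scene0.png

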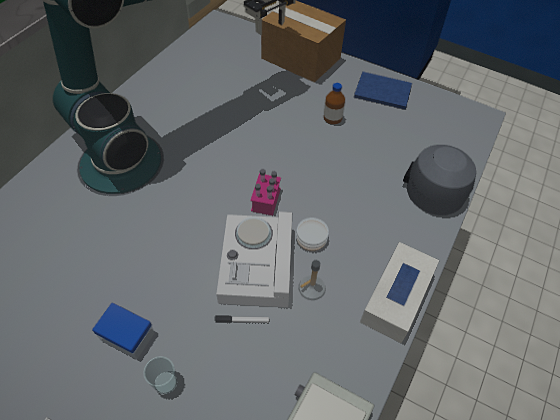

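View pics/top0.png

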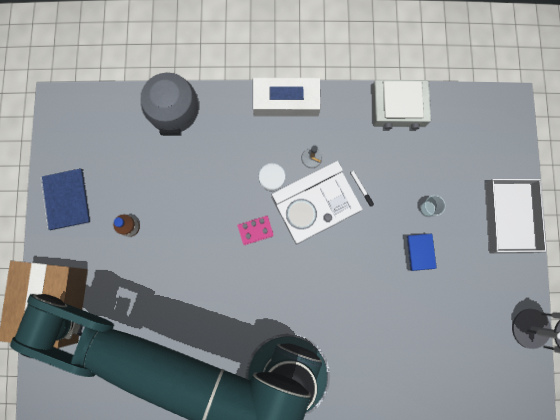

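```bash
python3 - <<'E'
import cv2,numpy as np
p=np.load("top0.npz")["p"]; c=p[150:250,230:380]; cv2.imwrite("pics/tc.png",cv2.resize(c[:,:,::-1],None,fx=5.3,fy=5.3,interpolation=cv2.INTER_CUBIC))
p=np.load("scene0.npz")["p"]; c=p[205:310,210:330]; cv2.imwrite("pics/sc.png",cv2.resize(c[:,:,::-1],None,fx=5.5,fy=5.5,interpolation=cv2.INTER_CUBIC))
E
```

```text
(no output)
```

View pics/tc.png

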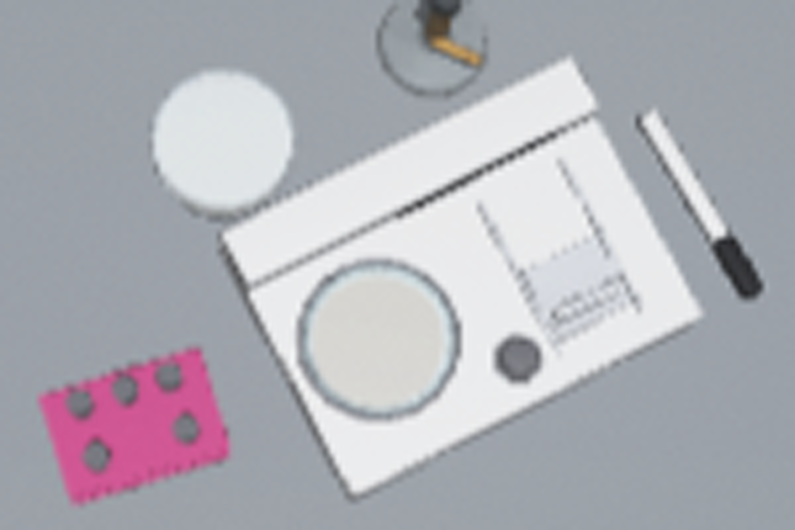

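View pics/sc.png

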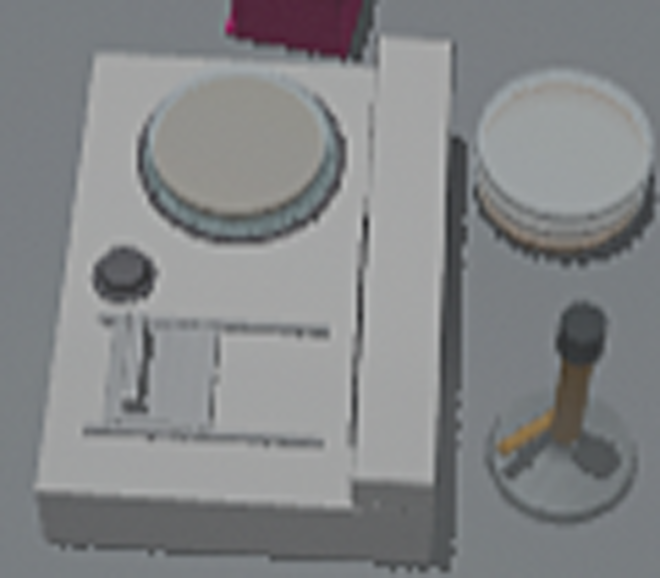

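```bash
cat >h.py <<'E'
import numpy as np,cv2
from station import observe, read_camera, camera_info
def K(ci):
    f=210/np.tan(np.radians(ci["fov_y"]/2)); return np.array([[f,0,ci["cx"]],[0,f,ci["cy"]],[0,0,1]])
def proj(ci,P):
    E=ci["extrinsics"]; r=cv2.Rodrigues(E[:3,:3])[0]
    return cv2.projectPoints(np.float64(P),r,E[:3,3],K(ci),ci["distortion"])[0][:,0]
def unproj(ci,uv,z):  # to world plane z
    q=cv2.undistortPoints(np.float64(uv).reshape(-1,1,2),K(ci),ci["distortion"])[:,0]
    E=ci["extrinsics"];R=E[:3,:3];c=-R.T@E[:3,3]
    d=np.c_[q,np.ones(len(q))]@R
    return c+d*((np.asarray(z)-c[2])/d[:,2])[:,None]
def w(pose,P):
    x,y,a=pose;P=np.float64(P);c,s=np.cos(a),np.sin(a)
    return np.c_[x+c*P[:,0]-s*P[:,1],y+s*P[:,0]+c*P[:,1],P[:,2]]
E
cat >fit.py <<'E'
from h import *
from scipy.optimize import least_squares
T=[((-95,-130,55),(703,316)),((-95,130,55),(353,498)),((55,130,85),(250,288)),((95,130,85),(222,236)),((95,-130,85),(573,57)),((55,-130,85),(598,110)),((-65,-8,67),(519,357))]
S=[((-95,-130,55),(38,492)),((-95,130,55),(95,55)),((55,-130,85),(357,485)),((95,-130,85),(432,486)),((95,130,85),(455,40)),((55,130,85),(380,38)),((-65,-8,67),(124,265))]
def prep(L,s,o): return np.array([a for a,_ in L],float),(np.array([b for _,b in L])+.5)/s-.5+np.array(o)
D={"top":prep(T,5.3,(230,150)),"scene":prep(S,5.5,(210,205))}
def solve(names):
    def res(q):
        return np.concatenate([(proj(camera_info(n),w(q,D[n][0]))-D[n][1]).ravel() for n in names])
    r=least_squares(res,[640,-100,0.4],x_scale=[10,10,.1]); print(names,r.x.round(4),'\n',r.fun.reshape(-1,2).round(2).tolist()); return r.x
for n in (["top"],["scene"],["top","scene"]): solve(n)
E
python3 fit.py
```

```text
['top'] [ 5.977410e+02 -1.056162e+02  4.748000e-01] 
 [[-0.05, 0.16], [0.19, 0.02], [-0.31, 0.12], [-0.37, -0.27], [-0.26, -0.16], [0.49, -0.19], [0.31, 0.3]]
['scene'] [ 5.993693e+02 -1.035464e+02  4.699000e-01] 
 [[-0.23, 0.2], [0.35, 0.13], [-0.99, -0.56], [0.96, 0.11], [0.05, 0.12], [-0.2, -0.24], [0.08, 0.26]]
['top', 'scene'] [ 5.987723e+02 -1.044064e+02  4.721000e-01] 
 [[-0.42, -0.02], [-0.28, -0.33], [-0.67, -0.28], [-0.7, -0.68], [-0.5, -0.4], [0.22, -0.41], [-0.08, 0.04], [-0.5, 0.43], [-0.09, 0.3], [-1.24, -0.44], [0.71, 0.2], [-0.37, 0.18], [-0.63, -0.16], [-0.27, 0.44]]
```

```bash
cat >plan.py <<'E'
import sys
from h import *
pose=(598.5,-104.7,0.473)
# usage: plan(cmdpos, cmdyaw_deg(tool y vs world y), list of (wellx,welly,z)) ; tool y axis=R(yaw)*ey ; tool x = -R(yaw)*ex
def well(x,y,z): return w(pose,[(x-45,y-65,z)])[0]
def delta(p0,yaw,p1):
    a=np.radians(yaw);c,s=np.cos(a),np.sin(a)
    d=np.asarray(p1)-p0
    return np.round(np.array([-(c*d[0]+s*d[1]),-s*d[0]+c*d[1],-d[2]])/750,4)
E
python3 - <<'E'
from plan import *
p0=np.array([205.151,643.075,218.646]); y0=np.degrees(np.arctan2(-.3039,.9527))
print(y0,np.degrees(.473)-y0, (np.degrees(.473)-y0)/120)
t=well(-36,0,250); print(well(0,0,55),t,delta(p0,y0,t), well(-36,0,66))
print(delta(p0,y0,[500,300,260]))
for n in("scene","top"): print(proj(camera_info(n),[well(0,0,55),well(-22,22,55),well(22,22,55)]))
E
```

```text
-17.692066052275774 44.79296976196371 0.37327474801636423
[ 588.05207877 -183.06351793   55.        ] [ 556.00467647 -199.46364006  250.        ] [-0.7871 -0.9281 -0.0418] [ 556.00467647 -199.46364006   66.        ]
[-0.5136 -0.3163 -0.0551]
[[237.21884016 273.95959619]
 [229.9368008  266.47098475]
 [246.04502324 267.33260715]]
[[338.84419718 205.068898  ]
 [336.28697756 213.46500619]
 [330.34610114 202.38125469]]
```

{"api": "apply_moves", "payload": {"motion": [{"grip": 0,"delta_pos": [-0.787,-0.928,-0.042],"roll": -0.373},{"grip": 0,"delta_pos": [-0.787,-0.928,-0.042],"roll": -0.373},{"grip": 0,"delta_pos": [-0.787,-0.928,-0.042],"roll": -0.373},{"grip": 0,"delta_pos": [-0.787,-0.928,-0.042],"roll": -0.373},{"grip": 0,"delta_pos": [-0.787,-0.928,-0.042],"roll": -0.373},{"grip": 0,"delta_pos": [-0.787,-0.928,-0.042],"roll": -0.373},{"grip": 0,"delta_pos": [-0.787,-0.928,-0.042],"roll": -0.373},{"grip": 0,"delta_pos": [-0.787,-0.928,-0.042],"roll": -0.373},{"grip": 0,"delta_pos": [-0.787,-0.928,-0.042],"roll": -0.373},{"grip": 0,"delta_pos": [-0.787,-0.928,-0.042],"roll": -0.373}]}}

```text
t: 0.93
tool_pos: [364.1, 259.8, 232.9]
ee_rot: [[-0.89, -0.456, 0.0], [-0.456, 0.89, 0.0], [-0.0, -0.0, -1.0]]
ft_force: [0.5, -0.0, -0.2]
finger_gap: 30.9
```

```bash
python3 - <<'E'
from plan import *
o=observe();print(o["tool_pos"],o["dq"].round(2))
print(delta(o["tool_pos"],27.1,well(-36,0,250)))
E
```

```text
[364.07546943 259.83888458 232.89487709] [-1.09 -0.31  0.2  -0.    0.11 -1.08]
[ 0.0512 -0.6617 -0.0228]
```

{"api": "apply_moves", "payload": {"motion": [{"grip": 0,"delta_pos": [0.051,-0.655,-0.023],"roll": 0},{"grip": 0,"delta_pos": [0.051,-0.655,-0.023],"roll": 0},{"grip": 0,"delta_pos": [0.051,-0.655,-0.023],"roll": 0},{"grip": 0,"delta_pos": [0.051,-0.655,-0.023],"roll": 0},{"grip": 0,"delta_pos": [0.051,-0.655,-0.023],"roll": 0},{"grip": 0,"delta_pos": [0.051,-0.655,-0.023],"roll": 0},{"grip": 0,"delta_pos": [0.051,-0.655,-0.023],"roll": 0},{"grip": 0,"delta_pos": [0.051,-0.655,-0.023],"roll": 0},{"grip": 0,"delta_pos": [0.051,-0.655,-0.023],"roll": 0},{"grip": 0,"delta_pos": [0.051,-0.655,-0.023],"roll": 0}]}}

```text
t: 1.77
tool_pos: [524.4, -125.0, 247.4]
ee_rot: [[-0.891, -0.455, -0.0], [-0.455, 0.891, 0.0], [-0.0, 0.0, -1.0]]
ft_force: [0.5, 0.8, -0.3]
finger_gap: 0.6
```

{"api": "apply_moves", "payload": {"motion": [{"grip": 0,"delta_pos": [0,0,0],"roll": 0},{"grip": 0,"delta_pos": [0,0,0],"roll": 0},{"grip": 0,"delta_pos": [0,0,0],"roll": 0}]}}

```text
t: 2.02
tool_pos: [523.9, -122.4, 247.1]
ee_rot: [[-0.891, -0.455, -0.001], [-0.455, 0.891, 0.0], [0.001, 0.001, -1.0]]
ft_force: [-0.1, 0.5, -0.7]
finger_gap: 0.7
```

```bash
python3 - <<'E'
from plan import *
o=observe();print(o["tool_pos"],o["ee_rot"].round(4).tolist(),o["joint_positions"].round(2))
print(delta(o["tool_pos"],27.1,well(-36,0,100)))
E
```

```text
[ 523.92151637 -122.42436819  247.0836647 ] [[-0.8907, -0.4545, -0.0008], [-0.4545, 0.8907, 0.0005], [0.0005, 0.0008, -1.0]] [-0.28 -0.19  1.69  0.    1.64 -2.32]
[ 0.0087 -0.1109  0.1961]
```

{"api": "apply_moves", "payload": {"motion": [{"grip": 0,"delta_pos": [0.009,-0.111,0],"roll": 0},{"grip": 0,"delta_pos": [0.009,-0.111,0],"roll": 0},{"grip": 0,"delta_pos": [0.009,-0.111,0.05],"roll": 0},{"grip": 0,"delta_pos": [0.009,-0.111,0.1],"roll": 0},{"grip": 0,"delta_pos": [0.009,-0.111,0.15],"roll": 0},{"grip": 0,"delta_pos": [0.009,-0.111,0.196],"roll": 0},{"grip": 0,"delta_pos": [0.009,-0.111,0.196],"roll": 0},{"grip": 0,"delta_pos": [0.009,-0.111,0.196],"roll": 0}]}}

```text
t: 2.68
tool_pos: [555.5, -198.4, 100.3]
ee_rot: [[-0.89, -0.456, -0.002], [-0.456, 0.89, 0.001], [0.001, 0.002, -1.0]]
ft_force: [0.7, -0.1, 1.5]
finger_gap: 0.2
```

```bash
cat >look.py <<'E'
from plan import *
import sys
k=sys.argv[1]
o=observe();print(o["t"],o["tool_pos"].round(1),o["ft_force"].round(1),o["finger_gap"])
a=pose[2];d=o["tool_pos"]-well(0,0,0);print("well frame",np.round([np.cos(a)*d[0]+np.sin(a)*d[1],-np.sin(a)*d[0]+np.cos(a)*d[1],d[2]],1))
ims=[]
for n,(r,c) in {"top":(155,285),"scene":(210,205)}.items():
    p,_=read_camera(n); ims.append(cv2.resize(p[r:r+100,c:c+100],(400,400),interpolation=cv2.INTER_CUBIC))
cv2.imwrite(f"pics/{k}.png",np.hstack(ims)[:,:,::-1])
E
python3 look.py a1
```

```text
2.6833 [ 555.5 -198.4  100.3] [ 0.7 -0.1  1.5] 0.23896855357113309
well frame [-36.    1.2 100.3]
```

View pics/a1.png

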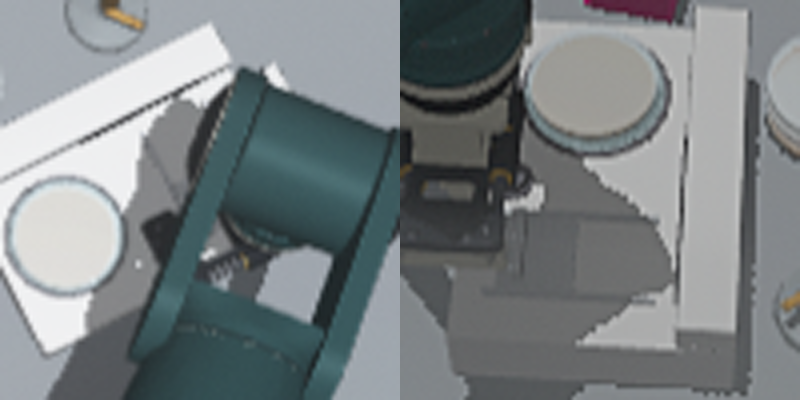

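{"api": "apply_moves", "payload": {"motion": [{"grip": 0,"delta_pos": [0,-0.002,0.023],"roll": 0},{"grip": 0,"delta_pos": [0,-0.002,0.045],"roll": 0},{"grip": 0,"delta_pos": [0,-0.002,0.045],"roll": 0},{"grip": 0,"delta_pos": [-0.008,-0.002,0.045],"roll": 0},{"grip": 0,"delta_pos": [-0.016,-0.002,0.045],"roll": 0},{"grip": 0,"delta_pos": [-0.016,-0.002,0.045],"roll": 0}]}}

```text
t: 3.28
tool_pos: [569.2, -195.4, 68.9]
ee_rot: [[-0.89, -0.455, 0.003], [-0.455, 0.89, -0.001], [-0.002, -0.002, -1.0]]
ft_force: [-0.5, -0.4, 0.5]
finger_gap: 0.4
```

```bash
python3 look.py a2
```

```text
3.2833 [ 569.2 -195.4   68.9] [-0.5 -0.4  0.5] 0.42533117129434306
well frame [-22.4  -2.4  68.9]
```

View pics/a2.png

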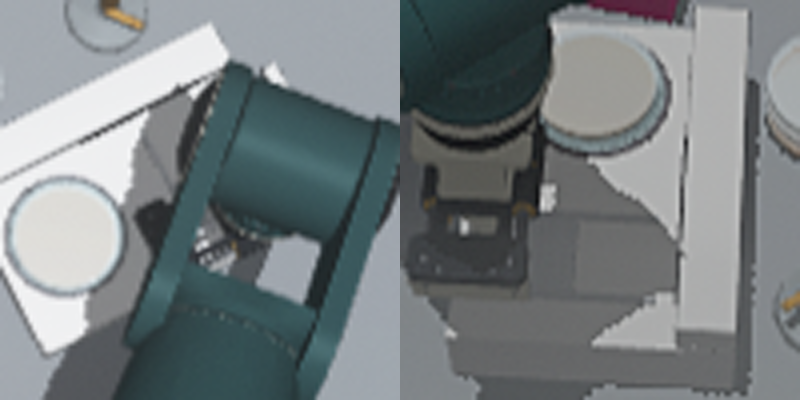

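{"api": "apply_moves", "payload": {"motion": [{"grip": 0,"delta_pos": [-0.007,0.002,0.002],"roll": 0},{"grip": 0,"delta_pos": [-0.014,0.002,0.002],"roll": 0},{"grip": 0,"delta_pos": [-0.021,0.002,0.002],"roll": 0},{"grip": 0,"delta_pos": [-0.028,0.002,0.002],"roll": 0},{"grip": 0,"delta_pos": [-0.035,0.002,0.002],"roll": 0},{"grip": 0,"delta_pos": [-0.042,0.002,0.002],"roll": 0},{"grip": 0,"delta_pos": [-0.042,0.002,0.002],"roll": 0}]}}

```text
t: 3.97
tool_pos: [595.6, -179.6, 65.1]
ee_rot: [[-0.89, -0.455, 0.0], [-0.455, 0.89, 0.0], [-0.0, 0.0, -1.0]]
ft_force: [0.6, 0.1, -0.7]
finger_gap: 0.9
```

```bash
python3 look.py a3
```

```text
3.9667 [ 595.6 -179.6   65.1] [ 0.6  0.1 -0.7] 0.8831434932076174
well frame [ 8.3 -0.3 65.1]
```

View pics/a3.png

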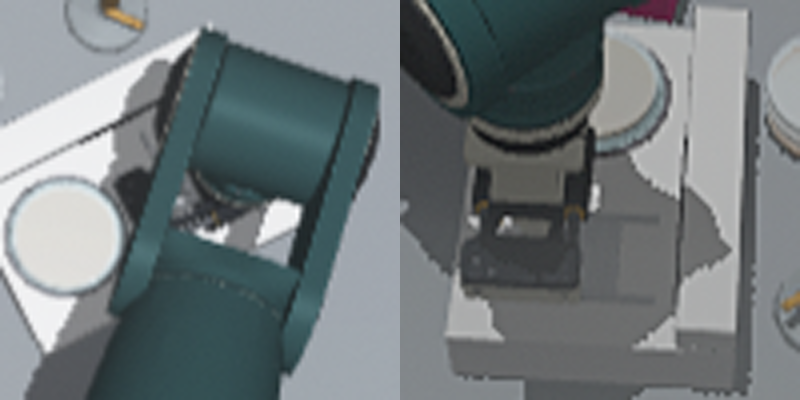

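{"api": "apply_moves", "payload": {"motion": [{"grip": 0,"delta_pos": [-0.007,0,0],"roll": 0},{"grip": 0,"delta_pos": [-0.014,0,0],"roll": 0},{"grip": 0,"delta_pos": [-0.019,0,0],"roll": 0},{"grip": 0,"delta_pos": [-0.022,0,0],"roll": 0},{"grip": 0,"delta_pos": [-0.022,0,0],"roll": 0},{"grip": 0,"delta_pos": [-0.022,0,0],"roll": 0}]}}

```text
t: 4.57
tool_pos: [609.7, -172.5, 65.3]
ee_rot: [[-0.89, -0.455, 0.0], [-0.455, 0.89, -0.0], [-0.0, -0.0, -1.0]]
ft_force: [0.5, 0.2, -0.5]
finger_gap: 0.3
```

```bash
python3 look.py a4; python3 - <<'E'
from plan import *
ci=camera_info("scene")
for c in (0,44,48,52): print(c,((proj(ci,[well(26+c,-15,60)])-[205,210])*4+[400,0]).round())
E
```

```text
4.5667 [ 609.7 -172.5   65.3] [ 0.5  0.2 -0.5] 0.3292184878572466
well frame [24.1 -0.4 65.3]
0 [[565. 274.]]
44 [[631. 277.]]
48 [[637. 278.]]
52 [[643. 278.]]
```

View pics/a4.png

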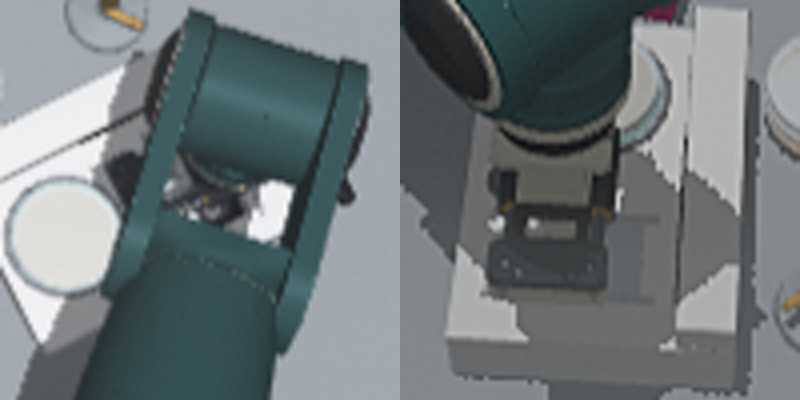

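{"api": "apply_moves", "payload": {"motion": [{"grip": 0,"delta_pos": [0.01,0,0],"roll": 0},{"grip": 0,"delta_pos": [0.01,0,-0.05],"roll": 0},{"grip": 0,"delta_pos": [0.05,0,-0.1],"roll": 0},{"grip": 0,"delta_pos": [0.1,0,-0.1],"roll": 0},{"grip": 0,"delta_pos": [0.15,0,-0.1],"roll": 0},{"grip": 0,"delta_pos": [0.2,0,-0.1],"roll": 0},{"grip": 0,"delta_pos": [0.2,0,-0.1],"roll": 0},{"grip": 0,"delta_pos": [0.2,0,-0.1],"roll": 0}]}}

```text
t: 5.33
tool_pos: [474.5, -241.7, 140.8]
ee_rot: [[-0.892, -0.453, 0.001], [-0.453, 0.892, -0.001], [-0.001, -0.001, -1.0]]
ft_force: [0.5, -0.0, 0.7]
finger_gap: 0.6
```

```bash
sed -i 's/c:c+100\],(400,400)/c:c+100],(400,400)/' look.py; python3 look.py a5
```

```text
5.3333 [ 474.5 -241.7  140.8] [ 0.5 -0.   0.7] 0.6072178563980404
well frame [-127.8   -0.5  140.8]
```

View pics/a5.png

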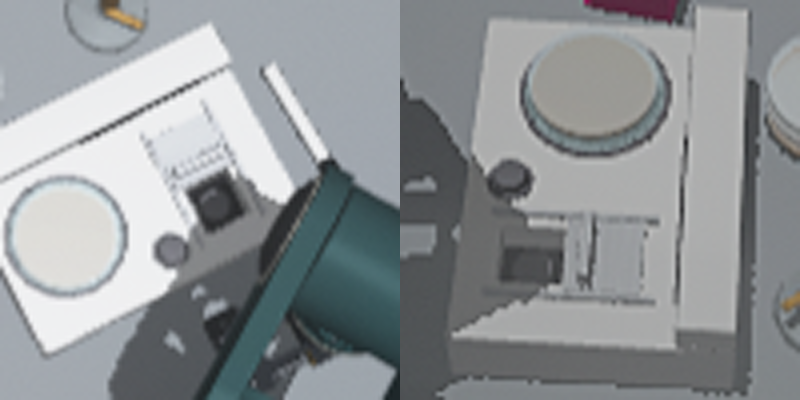

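```bash
python3 - <<'E'
from plan import *
im=cv2.imread("pics/a5.png"); im=cv2.resize(im,None,fx=2,fy=2,interpolation=cv2.INTER_CUBIC)[300:700,:]
out=[]
a=im[:, 200:600].copy(); b=im[:,800:1400-200+0].copy(); b=im[80:,800+130:800+530].copy()
a0=a.copy()
def ov(img,n,off,oc):
    q=[well(x,y,55) for x,y in((-22,-22),(22,-22),(22,22),(-22,22))]; u=((proj(camera_info(n),q)-off+.5)*8-oc)
    cv2.polylines(img,[np.int32(u.round())],True,(0,0,255),1)
    c=((proj(camera_info(n),[well(0,0,37)])-off+.5)*8-oc)[0]; cv2.circle(img,tuple(np.int32(c)),3,(0,255,0),1)
ov(a,"top",np.array([285,155]),np.array([200,300])); ov(b,"scene",np.array([205,210]),np.array([130,380]))
b=np.vstack([b,np.zeros((80,400,3),np.uint8)])
cv2.imwrite("pics/a5o.png",np.hstack([a,b]))
E
```

```text
(no output)
```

View pics/a5o.png

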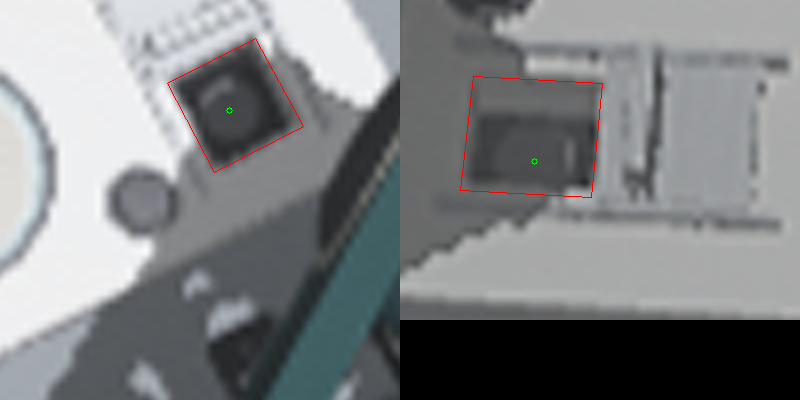

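{"api": "apply_moves", "payload": {"motion": [{"grip": 0,"delta_pos": [-0.05,0.001,0.03],"roll": 0},{"grip": 0,"delta_pos": [-0.1,0.001,0.05],"roll": 0},{"grip": 0,"delta_pos": [-0.15,0.001,0.05],"roll": 0},{"grip": 0,"delta_pos": [-0.17,0.001,0.065],"roll": 0},{"grip": 0,"delta_pos": [-0.17,0.001,0.08],"roll": 0},{"grip": 0,"delta_pos": [-0.17,0.001,0.09],"roll": 0},{"grip": 0,"delta_pos": [-0.17,0.001,0.09],"roll": 0},{"grip": 0,"delta_pos": [-0.17,0.001,0.09],"roll": 0},{"grip": 0,"delta_pos": [-0.17,0.001,0.09],"roll": 0}]}}

```text
t: 6.18
tool_pos: [588.8, -182.6, 73.5]
ee_rot: [[-0.891, -0.454, 0.001], [-0.454, 0.891, -0.0], [-0.0, -0.001, -1.0]]
ft_force: [0.2, -1.0, 1.3]
finger_gap: 0.6
```

```bash
python3 look.py a6;python3 look.py a6
```

```text
6.1833 [ 588.8 -182.6   73.5] [ 0.2 -1.   1.3] 0.6237005463840377
well frame [ 0.9  0.  73.5]
6.2833 [ 589.  -182.7   73.8] [ 0.  -0.1 -0.3] 0.7039742513302507
well frame [ 1.1 -0.1 73.8]
```

View pics/a6.png

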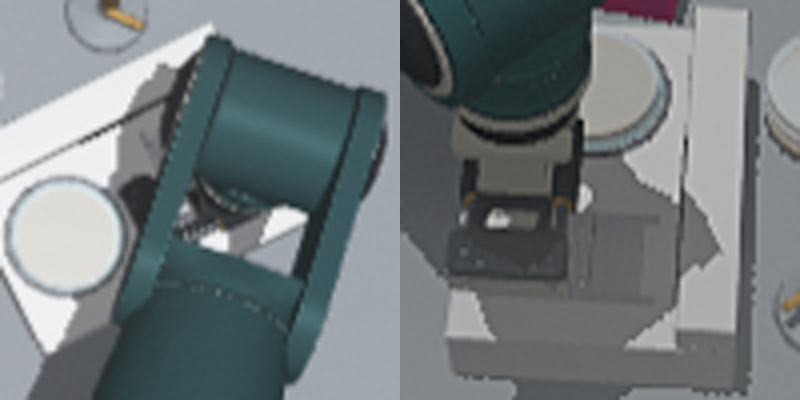

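Well-aligned; descend into the well to just above the key (z≈43).

{"api": "apply_moves", "payload": {"motion": [{"grip": 0,"delta_pos": [0.001,0,0.012],"roll": 0},{"grip": 0,"delta_pos": [0.001,0,0.024],"roll": 0},{"grip": 0,"delta_pos": [0.001,0,0.034],"roll": 0},{"grip": 0,"delta_pos": [0.001,0,0.041],"roll": 0},{"grip": 0,"delta_pos": [0.001,0,0.041],"roll": 0},{"grip": 0,"delta_pos": [0.001,0,0.041],"roll": 0}]}}

```text
t: 6.88
tool_pos: [588.3, -182.4, 41.5]
ee_rot: [[-0.89, -0.455, -0.001], [-0.455, 0.89, 0.0], [0.001, 0.001, -1.0]]
ft_force: [-0.9, 0.1, 0.4]
finger_gap: 0.7
```

{"api": "apply_moves", "payload": {"motion": [{"grip": 0,"delta_pos": [0,0,0.004],"roll": 0},{"grip": 0,"delta_pos": [0,0,0.008],"roll": 0},{"grip": 0,"delta_pos": [0,0,0.012],"roll": 0},{"grip": 0,"delta_pos": [0,0,0.013],"roll": 0},{"grip": 0,"delta_pos": [0,0,0.013],"roll": 0}]}}

```text
t: 7.3
tool_pos: [588.8, -182.6, 32.5]
ee_rot: [[-0.89, -0.455, 0.001], [-0.455, 0.89, -0.0], [-0.001, -0.001, -1.0]]
ft_force: [1.3, -0.3, 3.1]
finger_gap: 0.3
```

```bash
python3 look.py a7
```

```text
7.3 [ 588.8 -182.6   32.5] [ 1.3 -0.3  3.1] 0.27439755293762
well frame [ 0.9  0.1 32.5]
```

{"api": "apply_moves", "payload": {"motion": [{"grip": 0,"delta_pos": [0,0,0.002],"roll": 0},{"grip": 0,"delta_pos": [0,0,0.003],"roll": 0},{"grip": 0,"delta_pos": [0,0,0.003],"roll": 0}]}}

```text
t: 7.65
tool_pos: [588.8, -182.6, 31.1]
ee_rot: [[-0.89, -0.455, 0.001], [-0.455, 0.89, -0.0], [-0.001, -0.001, -1.0]]
ft_force: [-1.2, 0.9, 13.1]
finger_gap: 0.6
```

{"api": "apply_moves", "payload": {"motion": [{"grip": 0,"delta_pos": [0,0,0.001],"roll": 0},{"grip": 0,"delta_pos": [0,0,0.001],"roll": 0},{"grip": 0,"delta_pos": [0,0,0.001],"roll": 0}]}}

```text
t: 7.9
tool_pos: [588.9, -182.6, 31.0]
ee_rot: [[-0.89, -0.455, 0.001], [-0.455, 0.89, -0.0], [-0.001, -0.001, -1.0]]
ft_force: [-4.4, 2.0, 19.4]
finger_gap: 0.3
```

{"api": "apply_moves", "payload": {"motion": [{"grip": 0,"delta_pos": [0,0,-0.001],"roll": 0},{"grip": 0,"delta_pos": [0,0,-0.001],"roll": 0},{"grip": 0,"delta_pos": [0,0,-0.001],"roll": 0},{"grip": 0,"delta_pos": [0,0,-0.001],"roll": 0},{"grip": 0,"delta_pos": [0,0,-0.001],"roll": 0},{"grip": 0,"delta_pos": [0,0,-0.001],"roll": 0},{"grip": 0,"delta_pos": [0,0,-0.001],"roll": 0},{"grip": 0,"delta_pos": [0,0,-0.001],"roll": 0},{"grip": 0,"delta_pos": [0,0,-0.001],"roll": 0},{"grip": 0,"delta_pos": [0,0,-0.001],"roll": 0}]}}

```text
t: 8.73
tool_pos: [588.8, -182.6, 31.1]
ee_rot: [[-0.89, -0.455, 0.001], [-0.455, 0.89, -0.0], [-0.001, -0.001, -1.0]]
ft_force: [-1.7, 1.4, 12.4]
finger_gap: 0.4
```

{"api": "apply_moves", "payload": {"motion": [{"grip": 0,"delta_pos": [0,0,-0.015],"roll": 0},{"grip": 0,"delta_pos": [0,0,-0.04],"roll": 0},{"grip": 0,"delta_pos": [0,0,-0.07],"roll": 0},{"grip": 0,"delta_pos": [0,0,-0.092],"roll": 0},{"grip": 0,"delta_pos": [0,0,-0.092],"roll": 0},{"grip": 0,"delta_pos": [-0.04,0,-0.092],"roll": 0},{"grip": 0,"delta_pos": [-0.084,0,-0.092],"roll": 0},{"grip": 0,"delta_pos": [-0.084,0,-0.092],"roll": 0},{"grip": 0,"delta_pos": [-0.084,0,-0.092],"roll": 0}]}}

```text
t: 9.48
tool_pos: [644.7, -153.0, 97.5]
ee_rot: [[-0.89, -0.456, -0.002], [-0.456, 0.89, 0.001], [0.002, 0.001, -1.0]]
ft_force: [0.2, 0.6, -0.3]
finger_gap: 0.2
```

```bash
python3 look.py a8
```

```text
9.4833 [ 644.7 -153.    97.5] [ 0.2  0.6 -0.3] 0.20725290055519302
well frame [64.1  1.  97.5]
```

View pics/a8.png

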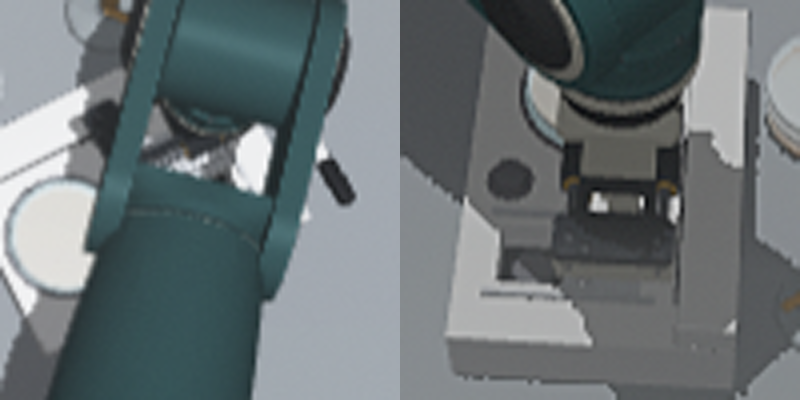

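{"api": "apply_moves", "payload": {"motion": [{"grip": 0,"delta_pos": [0,0,0.015],"roll": 0},{"grip": 0,"delta_pos": [0,0,0.03],"roll": 0},{"grip": 0,"delta_pos": [0,0,0.041],"roll": 0},{"grip": 0,"delta_pos": [0,0,0.041],"roll": 0},{"grip": 0,"delta_pos": [0,-0.001,0.041],"roll": 0},{"grip": 0,"delta_pos": [0.008,-0.001,0.041],"roll": 0},{"grip": 0,"delta_pos": [0.016,-0.001,0.041],"roll": 0},{"grip": 0,"delta_pos": [0.024,-0.001,0.041],"roll": 0},{"grip": 0,"delta_pos": [0.032,-0.001,0.041],"roll": 0},{"grip": 0,"delta_pos": [0.032,-0.001,0.041],"roll": 0}]}}

```text
t: 10.42
tool_pos: [622.6, -166.0, 68.7]
ee_rot: [[-0.891, -0.455, 0.0], [-0.455, 0.891, -0.0], [-0.0, -0.0, -1.0]]
ft_force: [-0.1, -0.1, 0.2]
finger_gap: 0.4
```

```bash
python3 look.py a9
```

```text
10.4167 [ 622.6 -166.    68.7] [-0.1 -0.1  0.2] 0.43319726177965606
well frame [38.6 -0.6 68.7]
```

View pics/a9.png

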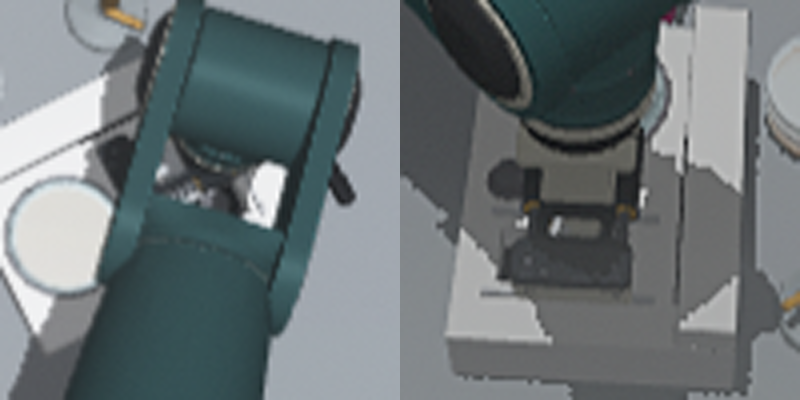

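{"api": "apply_moves", "payload": {"motion": [{"grip": 0,"delta_pos": [0.008,0.001,0.002],"roll": 0},{"grip": 0,"delta_pos": [0.016,0.001,0.003],"roll": 0},{"grip": 0,"delta_pos": [0.024,0.001,0.003],"roll": 0},{"grip": 0,"delta_pos": [0.032,0.001,0.003],"roll": 0},{"grip": 0,"delta_pos": [0.04,0.001,0.003],"roll": 0},{"grip": 0,"delta_pos": [0.043,0.001,0.003],"roll": 0},{"grip": 0,"delta_pos": [0.043,0.001,0.003],"roll": 0},{"grip": 0,"delta_pos": [0.043,0.001,0.003],"roll": 0}]}}

```text
t: 11.18
tool_pos: [594.3, -179.6, 66.1]
ee_rot: [[-0.891, -0.455, -0.0], [-0.455, 0.891, -0.0], [0.0, -0.0, -1.0]]
ft_force: [-0.3, -0.0, 1.2]
finger_gap: 0.4
```

```bash
python3 look.py a10
```

```text
11.1833 [ 594.3 -179.6   66.1] [-0.3 -0.   1.2] 0.35905211848251
well frame [ 7.1  0.3 66.1]
```

View pics/a10.png

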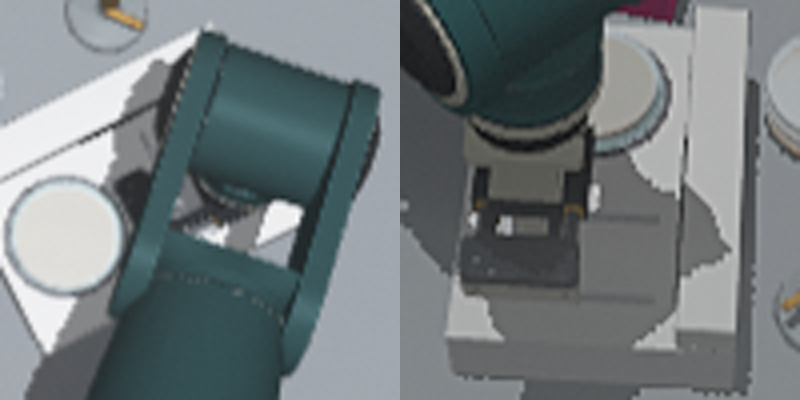

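{"api": "apply_moves", "payload": {"motion": [{"grip": 0,"delta_pos": [0.003,0,0],"roll": 0},{"grip": 0,"delta_pos": [0.005,0,0],"roll": 0},{"grip": 0,"delta_pos": [0.005,0,0],"roll": 0},{"grip": 0,"delta_pos": [0.005,0,0],"roll": 0}]}}

```text
t: 11.62
tool_pos: [591.0, -181.1, 66.0]
ee_rot: [[-0.891, -0.455, -0.0], [-0.455, 0.891, -0.0], [0.0, 0.0, -1.0]]
ft_force: [-0.3, 0.2, 0.5]
finger_gap: 0.8
```

{"api": "apply_moves", "payload": {"motion": [{"grip": 0,"delta_pos": [0.0015,0,0],"roll": 0},{"grip": 0,"delta_pos": [0.0015,0,0],"roll": 0},{"grip": 0,"delta_pos": [0.0015,0,0],"roll": 0}]}}

```text
t: 11.87
tool_pos: [590.1, -181.6, 66.0]
ee_rot: [[-0.89, -0.455, -0.0], [-0.455, 0.89, -0.0], [0.0, 0.0, -1.0]]
ft_force: [-0.3, 0.9, -0.2]
finger_gap: 0.4
```

{"api": "apply_moves", "payload": {"motion": [{"grip": 0,"delta_pos": [0.0015,0,0],"roll": 0},{"grip": 0,"delta_pos": [0.0015,0,0],"roll": 0},{"grip": 0,"delta_pos": [0.0015,0,0],"roll": 0}]}}

```text
t: 12.12
tool_pos: [589.4, -181.9, 66.0]
ee_rot: [[-0.89, -0.455, 0.001], [-0.455, 0.89, 0.0], [-0.001, -0.0, -1.0]]
ft_force: [5.3, 2.9, -2.0]
finger_gap: 0.2
```

{"api": "apply_moves", "payload": {"motion": [{"grip": 0,"delta_pos": [0.001,0,0],"roll": 0},{"grip": 0,"delta_pos": [0.001,0,0],"roll": 0},{"grip": 0,"delta_pos": [0.001,0,0],"roll": 0}]}}

```text
t: 12.37
tool_pos: [589.0, -182.0, 66.1]
ee_rot: [[-0.89, -0.455, 0.002], [-0.455, 0.89, 0.001], [-0.002, -0.0, -1.0]]
ft_force: [7.8, 3.4, -3.9]
finger_gap: 0.4
```

The force along x has climbed to about 8 N, so the cover is on its stop. I'll back off, lift and retreat.

{"api": "apply_moves", "payload": {"motion": [{"grip": 0,"delta_pos": [-0.005,0,0],"roll": 0},{"grip": 0,"delta_pos": [-0.015,0,0],"roll": 0},{"grip": 0,"delta_pos": [-0.015,0,-0.03],"roll": 0},{"grip": 0,"delta_pos": [-0.015,0,-0.08],"roll": 0},{"grip": 0,"delta_pos": [0.02,0,-0.12],"roll": 0},{"grip": 0,"delta_pos": [0.07,0,-0.12],"roll": 0},{"grip": 0,"delta_pos": [0.12,0,-0.12],"roll": 0},{"grip": 0,"delta_pos": [0.18,0,-0.12],"roll": 0},{"grip": 0,"delta_pos": [0.18,0,-0.12],"roll": 0},{"grip": 0,"delta_pos": [0.18,0,-0.12],"roll": 0}]}}

```text
t: 13.2
tool_pos: [467.2, -244.8, 156.6]
ee_rot: [[-0.892, -0.453, 0.001], [-0.453, 0.892, -0.001], [-0.0, -0.001, -1.0]]
ft_force: [0.7, -0.2, -0.2]
finger_gap: 0.4
```

```bash
python3 look.py a11;  python3 - <<'E'
from plan import *
ci=camera_info("scene")
for c in (0,5): print(c,((proj(ci,[well(26+c,-15,60)])-[205,210])*4+[400,0]).round())
E
```

```text
13.2 [ 467.2 -244.8  156.6] [ 0.7 -0.2 -0.2] 0.44650704856929857
well frame [-1.357e+02  1.000e-01  1.566e+02]
0 [[565. 274.]]
5 [[573. 274.]]
```

View pics/a11.png

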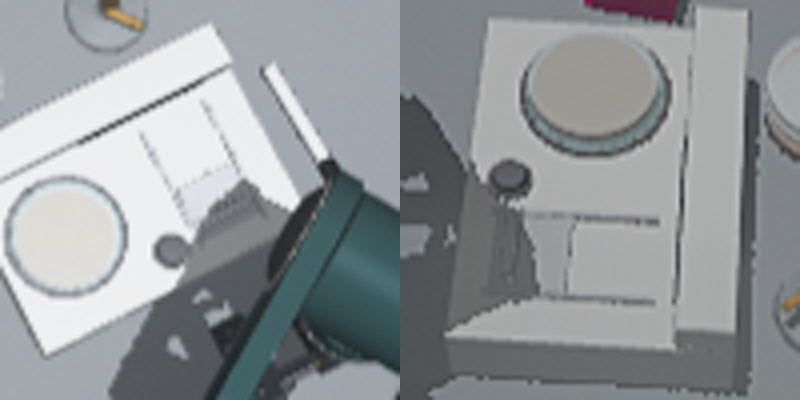

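{"api": "apply_moves", "payload": {"motion": [{"grip": 0,"delta_pos": [0,0,-0.05],"roll": 0},{"grip": 0,"delta_pos": [0,-0.05,-0.1],"roll": 0},{"grip": 0,"delta_pos": [0,-0.1,-0.15],"roll": 0},{"grip": 0,"delta_pos": [0,-0.15,-0.2],"roll": 0},{"grip": 0,"delta_pos": [0,-0.2,-0.2],"roll": 0},{"grip": 0,"delta_pos": [0,-0.25,-0.2],"roll": 0},{"grip": 0,"delta_pos": [0,-0.3,-0.2],"roll": 0},{"grip": 0,"delta_pos": [0,-0.3,-0.2],"roll": 0},{"grip": 0,"delta_pos": [0,-0.3,-0.2],"roll": 0}]}}

```text
t: 14.05
tool_pos: [573.0, -446.4, 303.1]
ee_rot: [[-0.891, -0.455, -0.002], [-0.455, 0.891, 0.002], [0.001, 0.003, -1.0]]
ft_force: [-0.9, 1.2, -0.8]
finger_gap: 0.4
```

```bash
python3 - <<'E'
from plan import *
ims=[]
for n,(r,c) in {"top":(180,315),"scene":(245,215)}.items():
    p,_=read_camera(n); p=p[:,:,::-1]
    for q in(p,np.load(n+"0.npz")["p"][:,:,::-1]):
        im=cv2.resize(q[r:r+50,c:c+65],(390,300),interpolation=cv2.INTER_CUBIC)
        u=((proj(camera_info(n),[well(26,-28,60),well(26,28,60),well(-16,24,78),well(-16,-24,78),well(-8,-24,78),well(-8,24,78)])-[c,r]+.5)*6-.5).round().astype(int)
        if q is p:
            for a in u: cv2.circle(im,tuple(int(t) for t in a),2,(0,0,255),-1)
        ims.append(im)
cv2.imwrite("pics/a12.png",np.vstack([np.hstack(ims[:2]),np.hstack(ims[2:])]))
print(observe()["tool_pos"],observe()["ft_force"])
E
```

```text
[ 571.91324332 -443.81664446  304.48554393] [-0.27596472  0.63906825  0.12376622]
```

View pics/a12.png

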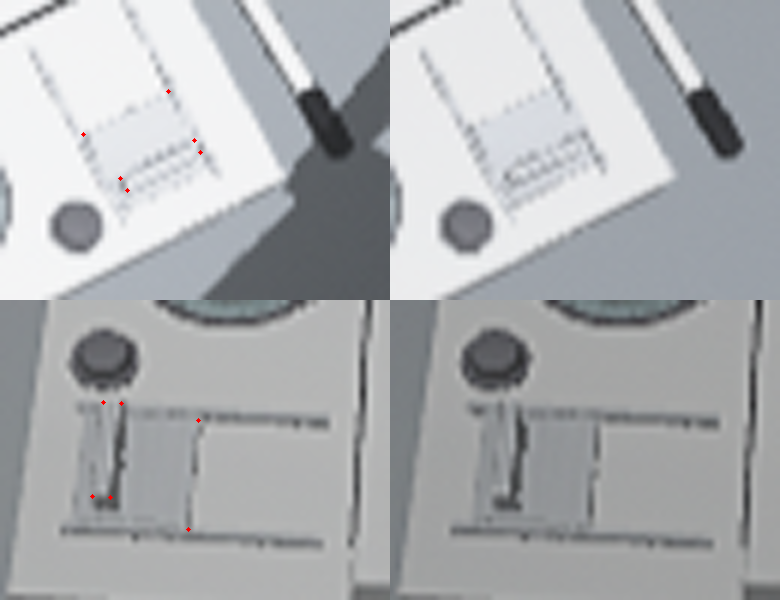

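```bash
python3 -c "
from station import workorder
print(workorder.close_job())"
```

```text
the job is handed in; nothing more can be done
None
```

The counter is reset for the next plate, and I handed the job in at about 14 s of the 48 s allowed. The hand-in gave no verdict.

- **Cover opened:** I pushed it back with the closed fingertips. The pictures put it at about 49–51 of its 52 mm, with the well clear.
- **Reset key:** I pressed it to its floor (TCP z about 31 mm) and held it there for just over a second. The force was 12–13 N, with a brief 19 N when I first pressed harder than needed. I then lifted straight out and felt no load; I did not see the key come up, since the cover now hides it.
- **Cover shut:** I pushed it forward until the force rose to about 8–9 N against the front stop, close to the 10 N at which the counter would slide.

In the last pictures, the cover's rear edge lies where a shut cover should be, to within about 2 mm. The counter, count key and marker look unchanged from the first pictures. The dish showed no movement in the pictures taken just after the cover was shut. I did not check the bystanders farther off again at the end. The arm is clear at about 300 mm height, and the force reading is down to noise.

One check disagreed slightly. An earlier, partly shadowed picture suggested the cover might be up to 3 mm open, which is still inside the 5 mm limit, and the later clear view fits fully shut.

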